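# Rake out the open joint of a tile sample board

### The job

Rake out the open joint on the tile sample board before it is grouted: push the tool case's lid right over so that it stays open by itself, and take out the cranked joint raker. Seen from the board's hand-slot end, guide the raker's tip from left to right along the bent joint round the single tile next to the slot, end to end, staying deeper than half the joint, with a light hand and slower than 8 cm a second. Then lay the raker back in its open case the right way up, tip down, without dropping it, and leave the other things where they are.

Things in the scene. Friction and masses are not known exactly. Their poses are not given: they have to be found in the camera images.
- case: grey clamshell tool case, fixed to the table: base 116 mm deep (x) by 220 mm long (y) by 52 mm high, 108 x 212 mm inside, floor 5 mm thick; lid 26 mm high (78 mm in all when shut). Origin at the centre of its underside, x across it from the lift tab to the hinge, y along it, z up
- case_ribs (a point): in the case at x 0, y -24 mm, 46 mm above the table: midway between the tops of two cross ribs, each 70 mm (x) by 14 mm (y), 40 mm away to either side (at y -64 and +16 mm). The raker's handle lies across them; between them the fingers have room down to the case's floor
- case_lid (a joint): angle of the case's lid in rad: 0 shut, grows as it opens, stops at 2.6. Free hinge, lightly damped, no latch; lid 220 g; it falls shut below about 1.35 rad and falls on open by itself beyond that
- lid_hinge (a point): point on the hinge line of the lid, at the middle of the case's far long side, 58 mm from its centre and 52 mm above the table; the line runs along the case's y
- lid_tab (a point): grip centre of the black lift tab at the middle of the lid's front edge: 30 mm wide (along the case's y), 8 mm thick, standing 22 mm out, free beneath. Shut, it is 127 mm from the hinge line on the side away from the hinge and 6 mm above it. Pinched by its two sides from above it turns between the fingers as the lid swings
- raker: cranked joint raker, 80 g: wooden handle 110 mm long (x), 20 wide (y), 18 high, flat sides, and a 6 mm steel rod that runs forward from it and bends straight down at x = 100 mm. Origin at the handle's centre, z up, balance point at x = 20 mm. It starts in the shut case, level on the ribs, along the case's y with its tip end to +y, handle centre near y -22 mm, 55 mm above the table
- raker_tip (a point): lowest point of the raker's rounded tip, at x = 100 mm, z = -45 mm from the raker's origin
- board: grey tile sample board, fixed to the table, 340 mm (x) by 290 mm (y), 12 mm thick, with a hand slot at its -x end (towards the robot). Origin at the centre of its underside. On it are three white hexagon tiles, side 75 mm, 10 mm thick (faces 22 mm above the table): a single one with a flower relief next to the slot and two side by side beyond it
- joint_left (a point): on the floor of the joint to rake, on its centre line, 6 mm inside its left end (+y side of the board). Joints are open, 10 mm wide and 10 mm deep, floor 12 mm above the table
- joint_bend (a point): on the floor of the joint to rake, at its bend: two straight legs, 72 mm from here to either end point, with a 60 degree change of direction. The third joint, which leaves the bend towards the board's +x, is not to be raked
- joint_right (a point): on the floor of the joint to rake, on its centre line, 6 mm inside its right end (-y side of the board)
- trim_a: bright aluminium quarter-round tile trim, 100 x 22 x 11 mm, lying on the near left part of the board, not to be disturbed
- trim_b: dark steel quarter-round tile trim, 100 x 22 x 11 mm, lying beside the first, not to be disturbed
- brass_knob: brass mushroom-shaped cabinet knob, 32 mm across, 28 mm tall, standing on the near right corner of the board, not to be disturbed
- tape: black tape measure, 68 x 36 x 62 mm, standing on the table on the robot's side of the case, not to be disturbed
- mallet: rubber mallet, 280 mm long, lying on the far left of the table, not to be disturbed
- trowel: notched trowel, 240 x 110 mm, lying on the far right of the table, not to be disturbed

How it is judged:
On the way, in this order (a step that is already met when the one before it is completed fails the run):
1. the case's lid is pushed over so that it lies fully open (value of joint case_lid above 2.4 rad), for 0.3 s.
2. the raker is lifted out of the case in the gripper (contact force between the fingers and raker above 0.3 N and z of raker in the frame of case above 0.105 m), for 0.1 s.
3. the held raker's tip is deeper than half the joint (5 mm below the tile faces), at the left end of the joint (contact force between the fingers and raker above 0.3 N and x of raker_tip in the frame of board between -0.001 and 0.019 m and y of raker_tip in the frame of board between 0.0553538 and 0.0693538 m and z of raker_tip in the frame of board between 0.009 and 0.017 m), for 0.02 s.
4. the held raker's tip is deeper than half the joint (5 mm below the tile faces), a third of the way to the bend (contact force between the fingers and raker above 0.3 N and x of raker_tip in the frame of board between 0.011 and 0.031 m and y of raker_tip in the frame of board between 0.0345692 and 0.0485692 m and z of raker_tip in the frame of board between 0.009 and 0.017 m), for 0.02 s.
5. the held raker's tip is deeper than half the joint (5 mm below the tile faces), two thirds of the way to the bend (contact force between the fingers and raker above 0.3 N and x of raker_tip in the frame of board between 0.023 and 0.043 m and y of raker_tip in the frame of board between 0.0137846 and 0.0277846 m and z of raker_tip in the frame of board between 0.009 and 0.017 m), for 0.02 s.
6. the held raker's tip is deeper than half the joint (5 mm below the tile faces), at the bend (contact force between the fingers and raker above 0.3 N and x of raker_tip in the frame of board between 0.035 and 0.055 m and y of raker_tip in the frame of board between -0.007 and 0.007 m and z of raker_tip in the frame of board between 0.009 and 0.017 m), for 0.02 s.
7. the held raker's tip is deeper than half the joint (5 mm below the tile faces), a third of the way from the bend to the right end (contact force between the fingers and raker above 0.3 N and x of raker_tip in the frame of board between 0.023 and 0.043 m and y of raker_tip in the frame of board between -0.0277846 and -0.0137846 m and z of raker_tip in the frame of board between 0.009 and 0.017 m), for 0.02 s.
8. the held raker's tip is deeper than half the joint (5 mm below the tile faces), two thirds of the way from the bend to the right end (contact force between the fingers and raker above 0.3 N and x of raker_tip in the frame of board between 0.011 and 0.031 m and y of raker_tip in the frame of board between -0.0485692 and -0.0345692 m and z of raker_tip in the frame of board between 0.009 and 0.017 m), for 0.02 s.
9. the held raker's tip is deeper than half the joint (5 mm below the tile faces), at the right end of the joint (contact force between the fingers and raker above 0.3 N and x of raker_tip in the frame of board between -0.001 and 0.019 m and y of raker_tip in the frame of board between -0.0693538 and -0.0553538 m and z of raker_tip in the frame of board between 0.009 and 0.017 m), for 0.02 s.
At the end, for the whole second after the job is handed in: the raker lies released and at rest on the ribs inside the case, level and tip down (handle centre within 45 mm across and 60 mm along of the case's centre, 45 to 66 mm high, tilted less than 0.15 rad), and the lid stands open past 2.4 rad (x of raker in the frame of case between -0.045 and 0.045 m and y of raker in the frame of case between -0.06 and 0.06 m and z of raker in the frame of case between 0.045 and 0.066 m and angle between raker's own z axis and vertical below 0.15 rad and linear speed of raker below 0.02 m/s and value of joint case_lid above 2.4 rad); the robot touches nothing.
It fails at once if the raker moves at 8 cm/s or more while its tip is in the joint between its two ends (x of raker_tip in the frame of board between -0.015 and 0.065 m and y of raker_tip in the frame of board between -0.055 and 0.055 m and z of raker_tip in the frame of board below 0.02 m and linear speed of raker above 0.08 m/s).
It fails at once if the raker bears on the board or its tiles with more than 20 N (contact force between raker and board above 20 N).
It fails at once if the raker is let go more than 3 cm above where it lies in the case (contact force between the fingers and raker below 0.01 N and z of raker in the frame of case above 0.086 m).
It fails at once if a bystander (trims, brass knob, tape measure, mallet, trowel) is moved by more than 2 cm (distance of any of trim_a, trim_b, brass_knob, tape, mallet, trowel from where it was at the start of the episode above 0.02 m).
It also fails if it takes over 69 s, if anything falls off the work surface, if the arm or the gripper's body presses on something with over 40 N, if the wrist force passes 120 N, or if a joint passes its speed limit or range.

### The arm

A 6-joint arm with a two-finger parallel gripper is mounted at the origin on the work surface. World frame = base frame: x ahead of the robot, y to its left, z up, the work surface at z = 0. Lengths are in m, angles in rad, forces in N, time in s.
With the tool pointing down it reaches from about 0.375 to 0.925 m from the base axis. Payload 5.7 kg.
Tool frame: the origin (TCP) lies midway between the tips of the shut fingers; the grasp point (between the pads) lies 19 mm behind it; z points along the fingers, x is the direction in which the jaws open and shut, and the axes are right-handed (so a half turn about z gives the same grasp; the last joint's range is limited). The gripper opens to 88 mm and grips with 3 to 60 N. Pads are 20 mm wide; open, the fingers measure 115 mm over their backs; the gripper's body (75 mm by 178 mm) begins 61 mm behind the grasp point.
Start: joints at [1.017, 0.359, 1.51, -0, 1.272, -0.115], TCP at [0.255, 0.543, 0.223] pointing down, gripper open.
Joint ranges: [-2.97, 2.97], [-1.01, 2.36], [0.21, 2.38], [-0.96, 4.11], [0.2, 2.71], [-2.98, 2.98]. Speed limits (rad/s): [2.39, 2.39, 3.14, 3.14, 3.14, 3.14].

### API

Orientations are given as a unit quaternion [x, y, z, w].
In Python, from bench import move_ptp, servo_line, goto_joints, move_gripper, sleep, inverse_kinematics, capture, PlanningError, close_job, spot_in, silhouettes, current_clock, current_joint_pos, current_qvel, current_joint_torque, current_position, current_orientation, current_force, current_torque, current_finger_gap gives the robot as it stands. Calls block until the motion is done:
- move_ptp(position, orientation): joint-space move of the TCP to a pose.
- servo_line(position, orientation=None, rate=0.15, contact_N=None): straight line of the TCP; orientation=None keeps the orientation; rate is the mean speed in m/s. With contact_N (N) it stops when the force on the tool has changed by that much, and returns True; else False.
- goto_joints(angles): joint-space move.
- move_gripper(opening): finger opening in m; the grip force is fixed at half the most; returns when the fingers have stopped.
- sleep(seconds).
- inverse_kinematics(position, orientation): joint angles nearest the present ones, or None.
- capture(name): name is "scene" or "top"; returns a dict with "image" (384x512x3 uint8, blue, green, red), "range_z" (384x512 float32, m along the optical axis (not along the pixel's ray), 0 where there is no reading), "intrinsics" (3x3 intrinsics, pixels), "R" (3x3) and "t" (3): a world point X has camera coordinates R X + t. Camera axes: x right, y down, z forward; pixel columns grow to the right and rows downward; lengths in m; the calibration is good to about 2 mm. A picture is of the moment at which its call begins.
A pose or a line that the arm cannot do raises PlanningError and nothing moves.
- close_job(): hands the job in, once; it reports no verdict.
Trained networks look in the newest picture that a camera, given by its name, has taken for a name from the list of things; names that differ only in an ending like _2 or _b are one class to them, and where a whole thing is asked for, a point or a joint stands for the part that bears it (a point fixed in the world has none). Each returns a list of dicts, best first, with "conf" (0 to 1); they miss things now and then, are a little off and sometimes report something else, mostly with a low value. They report only what shows in the picture. A call takes as long as a camera call.
- spot_in(camera, query): "xy" ([column, row] in pixels, amid what is visible of it).
- silhouettes(camera, query): "region" (384x512 bool, what is visible of it) and "xy" ([column, row] in pixels, amid what is visible of it).
Readings, each from a call of its own:
- current_clock(): time.
- current_joint_pos(): joint angles.
- current_qvel(): joint speeds.
- current_joint_torque(): joint torques, N m.
- current_position(): TCP position.
- current_orientation(): TCP orientation.
- current_force(): force on the tool from outside, world axes, zero at the start.
- current_torque(): the same for the moment, N m.
- current_finger_gap(): finger opening in m.
Only numpy, scipy, OpenCV 4.12 (cv2) and the standard library are available. Lean on these libraries where they do the work, as an engineer would, in place of code of your own. Each camera call takes 0.05 s, during which the arm holds its last target.

## Working session

There is one attempt and no reset: what is moved stays moved. The work goes in short steps, each a Python script; the robot and the scene stay as the last script left them, time stands still between calls to the robot, and variables do not carry over. Pictures are saved under pics/ and viewed, and the job is handed in when it is done.

```bash
ls; mkdir -p pics
python3 - <<'E'
from bench import *
import cv2,numpy as np
for n in ("scene","top"):
    c=capture(n); cv2.imwrite(f"pics/{n}0.png",c["image"]); np.savez(f"{n}0.npz",**c)
    print(n,c["intrinsics"].tolist(),c["R"].round(3).tolist(),c["t"])
    for q in ("case","lid_tab","board","tape","brass_knob","trim_a","joint_bend","joint_left","joint_right","lid_hinge","mallet","trowel"):
        print(q,[(np.round(d["xy"]).tolist(),round(d["conf"],2)) for d in spot_in(n,q)][:3])
print(current_clock(),current_position(),current_orientation(),current_finger_gap())
E
```

```text
pics
scene [[352.97984931639354, 0.0, 254.354397562563], [0.0, 352.97984931639354, 189.1324329603531], [0.0, 0.0, 1.0]] [[0.648, 0.762, 0.012], [0.595, -0.496, -0.633], [-0.476, 0.417, -0.774]] [-0.33164681 -0.24771385  1.53271222]
case [([200.0, 229.0], 0.71)]
lid_tab []
board [([295.0, 178.0], 0.75)]
tape [([171.0, 201.0], 0.75), ([200.0, 227.0], 0.36)]
brass_knob [([254.0, 166.0], 0.46), ([199.0, 223.0], 0.43)]
trim_a [([292.0, 146.0], 0.52), ([300.0, 143.0], 0.44)]
joint_bend [([299.0, 179.0], 0.58)]
joint_left [([292.0, 178.0], 0.72)]
joint_right [([294.0, 179.0], 0.71)]
lid_hinge [([200.0, 229.0], 0.85)]
mallet [([380.0, 152.0], 0.76), ([298.0, 178.0], 0.63), ([137.0, 303.0], 0.19)]
trowel [([133.0, 302.0], 0.87)]
top [[468.7646837877594, 0.0, 255.67484372956], [0.0, 468.7646837877594, 195.58080708141364], [0.0, 0.0, 1.0]] [[-0.018, -1.0, -0.015], [-0.988, 0.02, -0.15], [0.151, 0.012, -0.989]] [0.01506498 0.49045957 1.44622958]
case [([327.0, 194.0], 0.62)]
lid_tab [([326.0, 192.0], 0.63)]
board [([192.0, 193.0], 0.97), ([327.0, 192.0], 0.64)]
tape [([329.0, 246.0], 0.66), ([147.0, 232.0], 0.29)]
brass_knob [([228.0, 230.0], 0.66)]
trim_a [([145.0, 232.0], 0.62), ([161.0, 236.0], 0.53), ([195.0, 192.0], 0.25)]
joint_bend [([196.0, 194.0], 0.73)]
joint_left [([192.0, 192.0], 0.64)]
joint_right [([192.0, 192.0], 0.85)]
lid_hinge [([326.0, 193.0], 0.56)]
mallet [([83.0, 152.0], 0.64), ([196.0, 194.0], 0.57)]
trowel [([411.0, 174.0], 0.8)]
1.3 [0.25490338 0.54314956 0.222644  ] [ 8.44059852e-01  5.36248977e-01 -3.07030957e-05 -2.17007037e-06] 0.08775787961161913
```

View pics/top0.png

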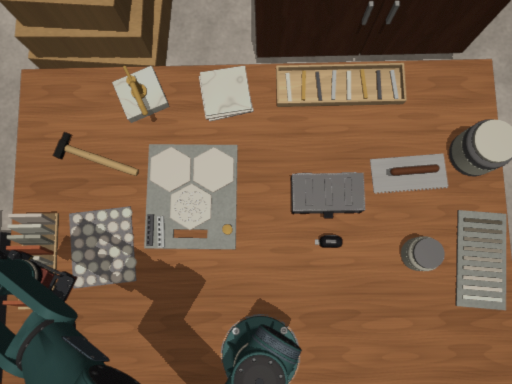

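View pics/scene0.png

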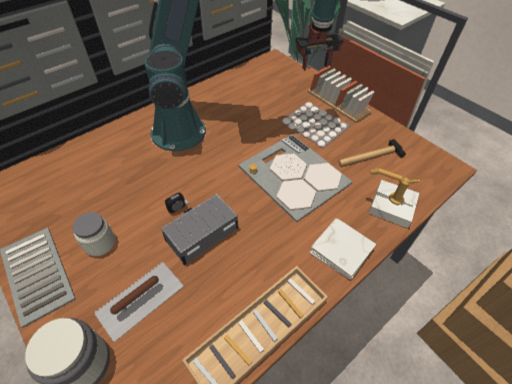

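The top view shows the shut case at about (327,193) with its tab towards the robot at (326,215). The board is at (192,196), with the single flower tile at (190,205), the trims at (153,231), the knob at (228,230) and the tape at (329,241). Next I'll fit the poses.

```bash
cat > geo.py <<'E'
import numpy as np,cv2
from scipy.optimize import minimize
def cloud(c):
    K=c["intrinsics"];z=c["range_z"];v,u=np.mgrid[:384,:512]
    P=np.stack([(u-K[0,2])/K[0,0]*z,(v-K[1,2])/K[1,1]*z,z],-1)
    return (P-c["t"])@c["R"]
def proj(c,X):
    p=np.asarray(X)@c["R"].T+c["t"];p=p@c["intrinsics"].T
    return p[...,:2]/p[...,2:]
def rectify(c,z,x0,x1,y0,y1,res=0.001):
    # rows: x decreasing downwards, cols: y decreasing rightwards
    xs=np.arange(x1,x0,-res);ys=np.arange(y1,y0,-res)
    X=np.stack([np.repeat(xs[:,None],len(ys),1),np.repeat(ys[None],len(xs),0),np.full((len(xs),len(ys)),z)],-1)
    p=proj(c,X).astype(np.float32)
    return cv2.remap(c["image"],p[...,0],p[...,1],cv2.INTER_CUBIC)
E
python3 - <<'E'
from geo import *
for n in ("top","scene"):
    c=dict(np.load(n+"0.npz"));P=cloud(c);ok=c["range_z"]>0
    box=lambda a,b,y0,y1,z0,z1: ok&(P[...,0]>a)&(P[...,0]<b)&(P[...,1]>y0)&(P[...,1]<y1)&(P[...,2]>z0)&(P[...,2]<z1)
    t=P[ok&(P[...,0]>.3)&(P[...,0]<.8)&(abs(P[...,1])<.5)][:,2]; print(n,"table z",np.median(t[abs(t)<.01]))
    for nm,m in dict(lid=box(.3,.8,-.5,0,.07,.09),tape=box(.3,.8,-.4,-.1,.045,.0695),tile=box(.35,.8,-.1,.45,.017,.027),bd=box(.35,.8,-.1,.45,.007,.03)).items():
        k,lab,st,ce=cv2.connectedComponentsWithStats(m.astype(np.uint8))
        for i in range(1,k):
            if st[i,4]>60:
                q=P[lab==i]; r=cv2.minAreaRect(q[:,:2].astype(np.float32)); print(nm,st[i,4],np.round(r[0],4),np.round(r[1],4),round(r[2],1),np.median(q[:,2]).round(4))
c=dict(np.load("top0.npz"))
cv2.imwrite("pics/rb.png",cv2.resize(rectify(c,.022,.4,.8,0,.4),None,fx=1.5,fy=1.5))
cv2.imwrite("pics/rc.png",cv2.resize(rectify(c,.078,.35,.75,-.4,0),None,fx=1.5,fy=1.5))
E
```

```text
top table z 0.0007535547087333416
lid 2691 [ 0.4932 -0.2177] [0.2214 0.1167] 89.2 0.0785
tape 126 [ 0.4378 -0.169 ] [0.1485 0.0481] 70.0 0.0615
tape 247 [ 0.3424 -0.2239] [0.0675 0.0372] 89.1 0.06
tile 1237 [0.586 0.282] [0.1459 0.137 ] 0.5 0.0222
tile 1233 [0.5824 0.1422] [0.133  0.1487] 87.3 0.0221
tile 99 [0.5897 0.4206] [0.0664 0.0241] 69.0 0.0235
tile 1245 [0.4628 0.2157] [0.1315 0.1454] 86.3 0.0221
tile 112 [0.3958 0.3447] [0.0897 0.0246] 3.1 0.02
tile 99 [0.3919 0.3092] [0.0833 0.0231] 3.3 0.021
bd 149 [0.7677 0.0857] [0.0233 0.1521] 15.0 0.024
bd 61 [0.7864 0.3321] [0.0073 0.0711] 24.1 0.019
bd 8158 [0.5115 0.2166] [0.2957 0.3248] 89.0 0.0183
bd 147 [0.5897 0.4216] [0.0702 0.025 ] 68.7 0.0237
bd 71 [0.4481 0.4217] [0.0313 0.0306] 65.8 0.0114
bd 87 [0.4126 0.4256] [0.0396 0.0424] 67.9 0.0107
bd 69 [0.368  0.4175] [0.0349 0.0287] 88.8 0.0106
scene table z -4.143788005580731e-05
lid 2121 [ 0.4933 -0.2187] [0.222  0.1203] 89.5 0.0781
lid 87 [ 0.3331 -0.4704] [0.0161 0.0696] 42.7 0.0833
tape 179 [ 0.346  -0.2283] [0.0665 0.0382] 87.6 0.0586
tape 326 [ 0.5396 -0.243 ] [0.2461 0.1022] 62.4 0.0567
tile 684 [0.4665 0.2116] [0.1288 0.1463] 28.2 0.0216
tile 70 [0.5918 0.4189] [0.0704 0.0237] 69.2 0.0227
tile 743 [0.5888 0.2789] [0.1303 0.1462] 89.1 0.0215
tile 849 [0.5843 0.1393] [0.1448 0.1323] 60.8 0.0215
bd 4518 [0.5095 0.2123] [0.2934 0.3253] 88.5 0.0183
bd 103 [0.5924 0.4194] [0.0718 0.0245] 69.2 0.0212
bd 74 [0.7664 0.086 ] [0.0232 0.1572] 17.0 0.0253
```

Run:
```python
from geo import *
import json
hexa=lambda cx,cy: np.array([[cx+.075*np.cos(a),cy+.075*np.sin(a)] for a in np.arange(6)*np.pi/3])
tiles=[hexa(-.03577,0),hexa(.08539,.06995),hexa(.08539,-.06995)]
for n in ("top","scene"):
    c=dict(np.load(n+"0.npz"));g=cv2.cvtColor(c["image"],cv2.COLOR_BGR2GRAY).astype(float)
    S=8
    def model(p):
        x,y,th=p;R=np.array([[np.cos(th),-np.sin(th)],[np.sin(th),np.cos(th)]])
        m=np.zeros((384*S//2,512*S),np.uint8)
        o=np.round(proj(c,[x,y,.02])[1]-96) if 0 else 60
        for h in tiles:
            q=h@R.T+[x,y];q=np.c_[q,np.full(6,.022)]
            uv=(proj(c,q)+.5)*S-.5;uv[:,1]-=o*S
            cv2.fillPoly(m,[np.round(uv*16).astype(np.int32)],255,cv2.LINE_AA,4)
        return cv2.resize(m,(512,192),interpolation=cv2.INTER_AREA).astype(float),o
    m0,o=model((.511,.214,-.02))
    roi=cv2.dilate((m0>20).astype(np.uint8),np.ones((5,5)))>0
    G=g[o:o+192]
    def cost(p):
        m,_=model((p[0]/1e3,p[1]/1e3,p[2]/1e3));m=cv2.GaussianBlur(m,(0,0),.5)
        return -np.corrcoef(m[roi],G[roi])[0,1]
    best=min((minimize(cost,[511+a,214+b,-15],method="Nelder-Mead",options=dict(initial_simplex=[[511+a,214+b,-15],[515+a,214+b,-15],[511+a,218+b,-15],[511+a,214+b,10]])) for a in(-3,3) for b in(-3,3)),key=lambda r:r.fun)
    print(n,best.x.round(2),best.fun)
```

```text
top [499.01 215.04 -32.87] -0.9670091208699295
scene [498.49 213.31 -29.67] -0.9658936405466979
```

View pics/rb.png

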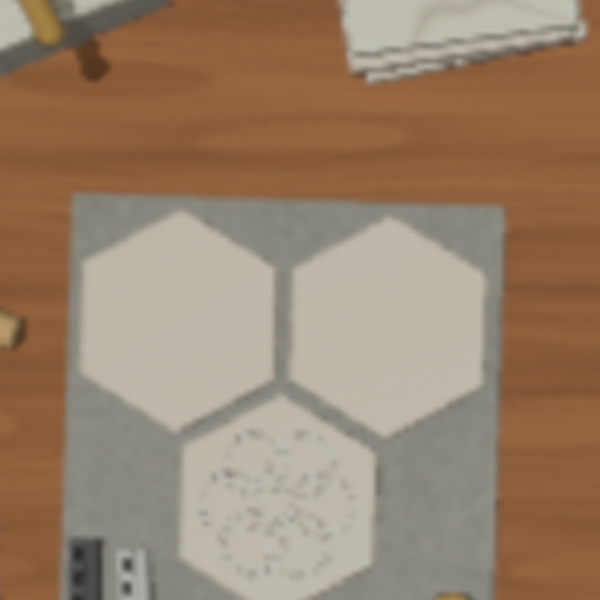

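View pics/rc.png

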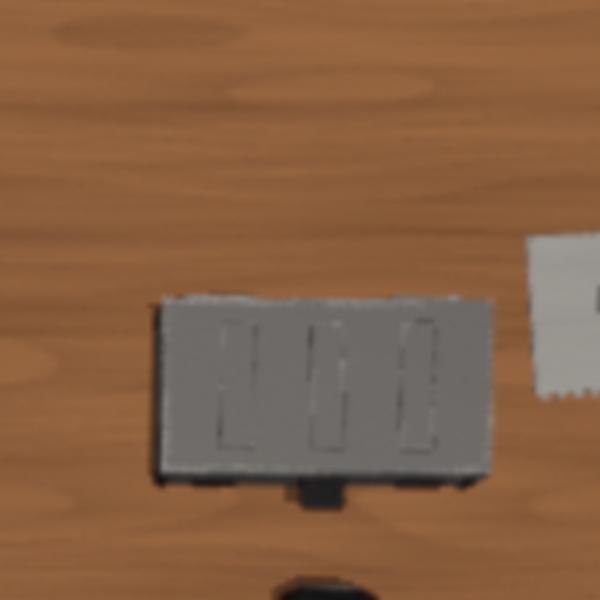

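```bash
cat > h.py <<'E'
import numpy as np,cv2
from bench import *
from geo import *
def down(phi): return [float(np.cos(phi/2)),float(np.sin(phi/2)),0.,0.]
C=np.array([.493,-.2182]);CY=-.01
B=np.array([.4988,.2142]);BY=-.031
def rot(a): return np.array([[np.cos(a),-np.sin(a)],[np.sin(a),np.cos(a)]])
def case(x,y,z): p=C+rot(CY)@[x,y]; return [float(p[0]),float(p[1]),float(z)]
def board(x,y,z): p=B+rot(BY)@[x,y]; return [float(p[0]),float(p[1]),float(z)]
def snap(n,f):
    c=capture(n); cv2.imwrite("pics/"+f,c["image"]); np.savez(f[:-4]+".npz",**c); return c
def st(s=""): print(s,"t",round(current_clock(),2),"p",np.round(current_position(),4),"F",np.round(current_force(),2),"gap",round(current_finger_gap(),4))
E
python3 - <<'E'
from h import *
for nm,p,phis in (("tab",case(-.073,0,.049),(np.pi/2-.01,-np.pi/2-.01)),("rak",case(0,-.012,.036),(-.01,np.pi-.01)),("jl",board(0.01,-.03,.04),(-.01,np.pi-.01))):
    for f in phis: 
        q=inverse_kinematics(p,down(f)); print(nm,round(f,2),None if q is None else np.round(q,2))
E
```

```text
tab 1.56 [-0.62  0.43  1.96 -0.    0.76 -2.18]
tab -1.58 [-0.62  0.43  1.96 -0.    0.76  0.96]
rak -0.01 [-0.56  0.52  1.81 -0.    0.81 -0.55]
rak 3.13 [-0.56  0.52  1.81 -0.    0.81  2.59]
jl -0.01 [ 0.22  0.51  1.82 -0.    0.81  0.23]
jl 3.13 [ 0.22  0.51  1.82 -0.    0.81 -2.91]
```

Run:
```python
from h import *
q=down(-np.pi/2-.01)
move_gripper(.06)
move_ptp(case(-.073,0,.14),q)
servo_line(case(-.073,0,.049),q,rate=.1,contact_N=6)
st("down"); snap("scene","s1.png")
move_gripper(0.0); st("grip")
```

```text
down t 5.74 p [ 0.4204 -0.2177  0.0494] F [-0.37  0.21  0.03] gap 0.0599
grip t 6.38 p [ 0.4201 -0.2186  0.0491] F [-2.02 -5.59 -0.34] gap 0.0296
```

Run:
```python
from h import *
q=down(-np.pi/2-.01)
h=np.array([.058,.052])
for th in np.arange(.15,1.51,.15):
    c,s=np.cos(th),np.sin(th)
    a,b=-.131,.006
    x=h[0]+a*c+b*s; z=h[1]-a*s+b*c
    servo_line(case(x,-.0005,z-.009),q,rate=.1)
    if th>.1 and int(round(th/.15))%3==0: st(f"{th:.2f}")
snap("scene","s2.png")
```

```text
0.45 t 7.42 p [ 0.4359 -0.2186  0.105 ] F [ 0.5  -5.62 -2.06] gap 0.0296
0.90 t 8.47 p [ 0.4736 -0.2188  0.1483] F [ 0.11 -7.3  -1.93] gap 0.0297
1.35 t 9.53 p [ 0.5267 -0.2191  0.1712] F [-0.87 -6.32 -1.11] gap 0.0295
```

View pics/s2.png

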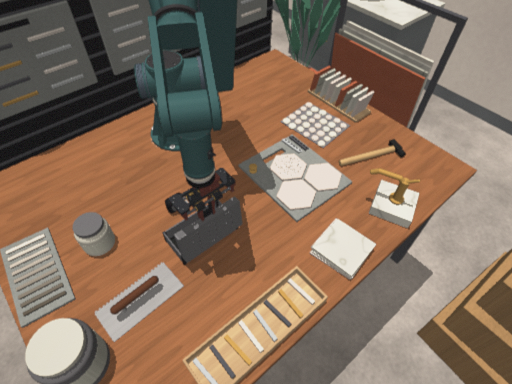

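The lid stands nearly upright between the fingers at about (205,230). I'll take it a little further, then release it.

Run:
```python
from h import *
q=down(-np.pi/2-.01)
c,s=np.cos(1.6),np.sin(1.6)
servo_line(case(.058-.131*c+.006*s,-.0005,.052+.131*s+.006*c-.009),q,rate=.1)
move_gripper(.06); st("rel")
p=current_position(); servo_line([p[0]-.0,p[1],.215],q,rate=.15)
move_ptp(case(-.02,-.012,.215),down(-.01))
snap("scene","s3.png"); snap("top","t3.png"); st()
```

```text
rel t 10.87 p [ 0.5608 -0.2193  0.1737] F [-0.08  0.17  1.2 ] gap 0.0596
 t 12.87 p [ 0.473  -0.23    0.2148] F [-1.1   0.47 -0.13] gap 0.06
```

View pics/s3.png

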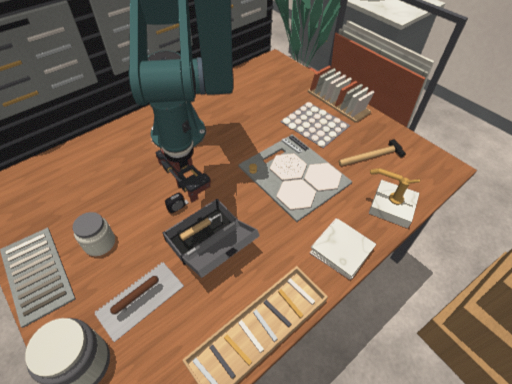

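View pics/t3.png

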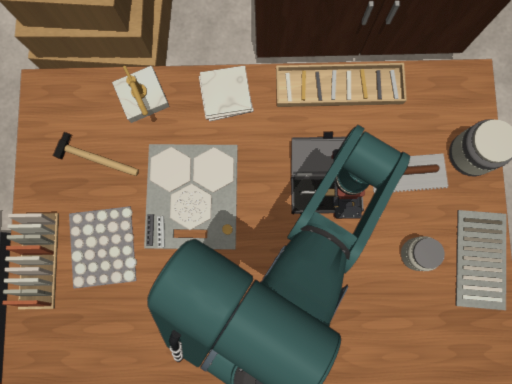

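The lid lies open, and the scene view shows the raker's handle at about (198,228). I'll measure it with the depth data.

Run:
```python
from h import *
c=dict(np.load("s3.npz"))
im=c["image"];cv2.imwrite("pics/s3z.png",cv2.resize(im[190:285,150:270],None,fx=6,fy=6,interpolation=cv2.INTER_CUBIC))
P=cloud(c);hsv=cv2.cvtColor(im,cv2.COLOR_BGR2HSV)
L=((P[...,:2]-C)@rot(CY))
for d in silhouettes("scene","raker"):
    m=d["region"]&(P[...,2]>.03)&(P[...,2]<.075);print(d["conf"],d["xy"],m.sum())
    if m.sum()<20: continue
    w=m&(hsv[...,1]>90)&(hsv[...,2]>90)
    for k in (m,w):
        if k.sum()>10: print(k.sum(),"case x",np.percentile(L[k][:,0],[2,50,98]).round(4),"y",np.percentile(L[k][:,1],[2,50,98]).round(4),"z",np.percentile(P[k][:,2],[2,50,98]).round(4),cv2.minAreaRect(L[k].astype(np.float32)))
    top=w&(P[...,2]>.06); print("top",top.sum(),L[top].mean(0),cv2.fitLine(L[top].astype(np.float32),cv2.DIST_L2,0,.01,.01).ravel())
    break
```

```text
0.64 [197.5, 228.5] 238
238 case x [-0.0048  0.0067  0.0137] y [-0.0741 -0.0174  0.066 ] z [0.0499 0.0617 0.0666] ((0.0038274344988167286, 0.0006010681390762329), (0.021220186725258827, 0.15399684011936188), 0.22063742578029633)
196 case x [-0.0051  0.0062  0.0136] y [-0.0749 -0.0252  0.0272] z [0.0521 0.0623 0.0667] ((0.003697951789945364, -0.02336554229259491), (0.020776640623807907, 0.10606497526168823), 0.22063742578029633)
top 145 [ 0.00394758 -0.02390031] [ 0.01524576  0.9998838   0.00394758 -0.02390031]
```

View pics/s3z.png

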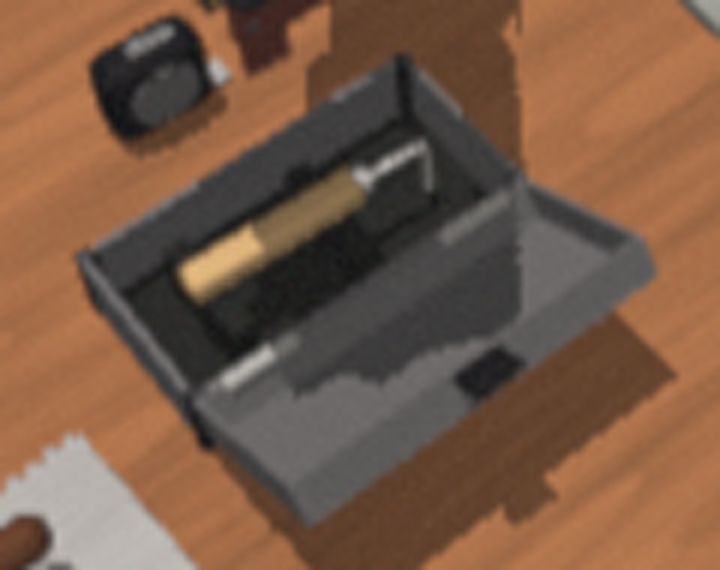

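The raker lies along the case, with its handle centre at about case (4, -23) mm and its tip at +y. I'll grasp it 11 mm forward of the centre.

Run:
```python
from h import *
q=down(CY-.005)
move_gripper(.045)
move_ptp(case(.004,-.012,.15),q)
hit=servo_line(case(.004,-.012,.036),q,rate=.1,contact_N=5); st(f"down {hit}")
move_gripper(0); st("grip")
servo_line(case(.004,-.012,.10),q,rate=.06); st("up")
servo_line(case(.004,-.012,.20),q,rate=.12); st("up")
snap("scene","s4.png")
```

```text
down False t 15.06 p [ 0.4974 -0.2305  0.0366] F [-0.15 -0.14  0.  ] gap 0.0449
grip t 15.57 p [ 0.4969 -0.2303  0.0362] F [-2.23  0.29  3.4 ] gap 0.0194
up t 16.79 p [ 0.4966 -0.2301  0.0996] F [-0.15  0.62 -0.8 ] gap 0.0199
up t 17.77 p [ 0.4963 -0.2299  0.1992] F [-0.17  0.06 -0.66] gap 0.0194
```

Run:
```python
import cv2
im=cv2.imread("pics/s4.png");cv2.imwrite("pics/s4z.png",cv2.resize(im[130:285,130:290],None,fx=3.75,fy=3.75,interpolation=cv2.INTER_CUBIC))
```

```text
(no output)
```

View pics/s4z.png

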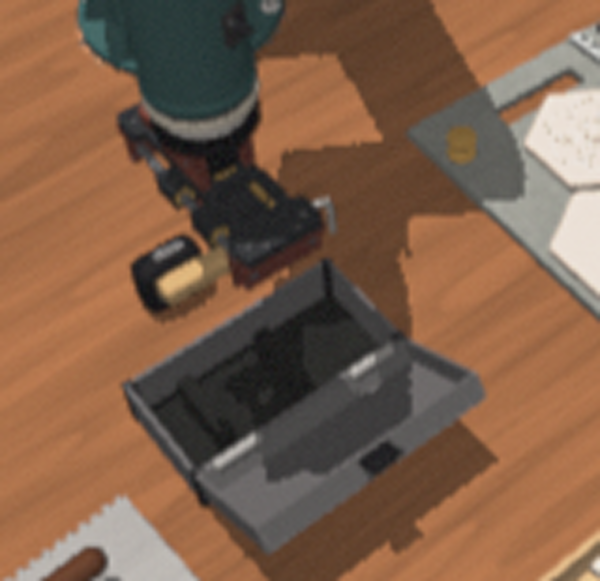

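```bash
cat >> h.py <<'E'
PHI=CY-.005
Q=down(PHI)
OFF=np.array([.089*np.sin(-PHI),.089*np.cos(PHI),-.0262])
def tcp_for(x,y,z,d=(0,0)):
    p=np.array(board(x,y,z)); p[:2]+=d; return (p-OFF).tolist()
def fit_tip(): return (np.array(current_position())+OFF)
E
python3 - <<'E'
from h import *
move_ptp(tcp_for(.009,.0624,.16),Q)
servo_line(tcp_for(.009,.0624,.034),Q,rate=.1); st()
for n in("scene","top"):
    c=snap(n,n[0]+"5.png")
    t=proj(c,fit_tip()); 
    u,v=np.round(t).astype(int); im=c["image"][v-30:v+30,u-40:u+40]
    print(n,t, [(np.round(d["xy"],1).tolist(),round(d["conf"],2)) for d in spot_in(n,"raker_tip")])
    im=cv2.resize(im,None,fx=10,fy=10,interpolation=cv2.INTER_CUBIC)
    for X,col in ((fit_tip(),(0,0,255)),(np.array(fit_tip())+[0,0,.04],(0,255,255)),(board(.009,.0624,.012),(0,255,0)),(board(.045,0,.012),(255,0,0)),(board(.009,-.0624,.012),(255,0,255))):
        a=(proj(c,X)-[u-40,v-30]+.5)*10; cv2.circle(im,tuple(int(i) for i in a),4,col,-1)
    cv2.imwrite(f"pics/{n}5z.png",im)
E
```

```text
t 20.77 p [0.5089 0.1874 0.0608] F [-0.18  0.2  -0.92] gap 0.0203
scene [308.10823719 162.6921721 ] []
top [170.50938392 191.38180197] [([212.4, 191.8], 0.39)]
```

View pics/scene5z.png

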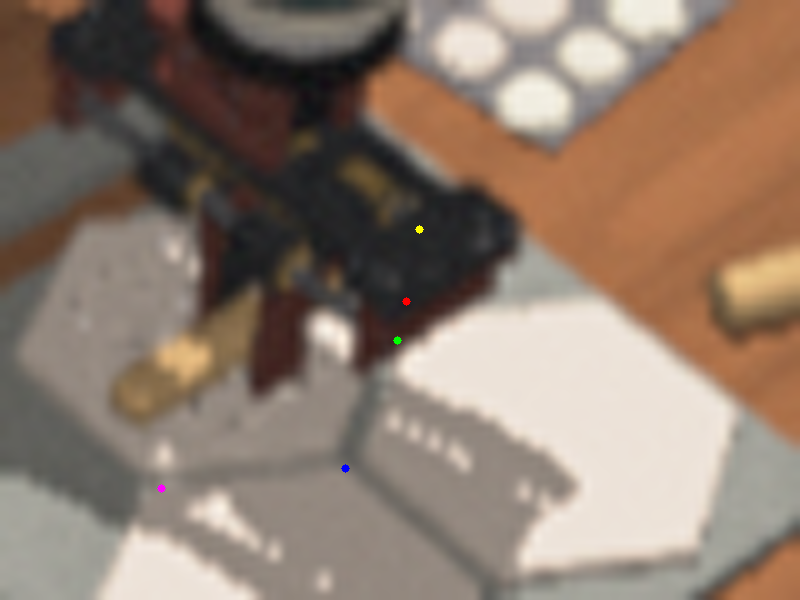

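View pics/top5z.png

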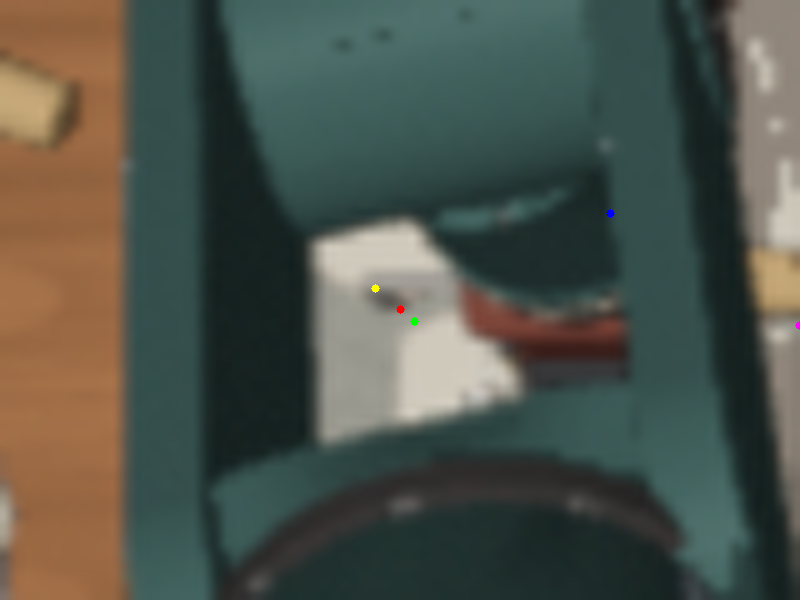

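In the top view the predicted tip (170,191) sits on the visible rod, right beside the joint's left end. Next I'll descend with contact sensing.

Run:
```python
from h import *
st()
h=servo_line(tcp_for(.009,.0624,.024),Q,rate=.03,contact_N=2); st(h)
h=servo_line(tcp_for(.009,.0624,.0105),Q,rate=.01,contact_N=2); st(h); print(fit_tip())
```

```text
t 20.98 p [0.5088 0.1874 0.0607] F [ 0.64 -0.56 -0.25] gap 0.0202
False t 21.46 p [0.5081 0.1872 0.0499] F [-0.03 -0.22 -0.51] gap 0.0198
True t 22.62 p [0.5082 0.1871 0.0373] F [ 0.07 -1.    1.87] gap 0.0194
[0.50951868 0.27606815 0.01109366]
```

The tip touched the joint floor at an estimated 11.1 mm against a nominal 12, so it's in the joint. I'll lift slightly and rake, correcting for lateral force as it goes.

Run:
```python
from h import *
d=np.zeros(2);Z=.0134
servo_line(tcp_for(.009,.0624,Z),Q,rate=.02); 
F0=np.mean([current_force() for _ in range(5)],0); st("lift")
pts=[np.array([.009,.0624]),np.array([.045,0]),np.array([.009,-.0624])]
stop=False
for a,b in zip(pts[:-1],pts[1:]):
    t=rot(BY)@((b-a)/np.linalg.norm(b-a)); n=np.array([-t[1],t[0]])
    for k in range(1,13):
        p=a+(b-a)*k/12
        h=servo_line(tcp_for(*p,Z,d),Q,rate=.03,contact_N=8)
        F=np.array(current_force())-F0; fn=F[:2]@n; ft=F[:2]@t
        if abs(fn)>.8: d=d+n*np.clip(.00025*fn,-.0008,.0008)
        print(k,p.round(4),"fn %.2f ft %.2f fz %.2f"%(fn,ft,F[2]),"d",(d*1e3).round(2),"tip",(fit_tip()[2]*1e3).round(1),h)
        if h: stop=True;break
    if stop:break
st()
```

```text
lift t 22.91 p [0.5082 0.1873 0.0395] F [ 0.38  0.1  -0.44] gap 0.0197
1 [0.012  0.0572] fn -0.26 ft -0.65 fz -1.11 d [0. 0.] tip 13.3 False
2 [0.015 0.052] fn -1.13 ft 0.00 fz 0.20 d [-0.25 -0.13] tip 13.4 False
3 [0.018  0.0468] fn -0.41 ft -0.83 fz -0.42 d [-0.25 -0.13] tip 13.4 False
4 [0.021  0.0416] fn -0.45 ft -0.39 fz -0.38 d [-0.25 -0.13] tip 13.4 False
5 [0.024  0.0364] fn 0.21 ft 0.10 fz -0.80 d [-0.25 -0.13] tip 13.4 False
6 [0.027  0.0312] fn -1.22 ft 0.23 fz -0.38 d [-0.52 -0.28] tip 13.4 False
7 [0.03  0.026] fn -0.37 ft -0.27 fz 0.02 d [-0.52 -0.28] tip 13.4 False
8 [0.033  0.0208] fn -0.11 ft -0.50 fz 0.36 d [-0.52 -0.28] tip 13.4 False
9 [0.036  0.0156] fn -0.32 ft 0.50 fz -0.54 d [-0.52 -0.28] tip 13.4 False
10 [0.039  0.0104] fn -1.17 ft 0.70 fz 0.19 d [-0.78 -0.42] tip 13.4 False
11 [0.042  0.0052] fn -0.37 ft 0.21 fz 0.30 d [-0.78 -0.42] tip 13.4 False
12 [0.045 0.   ] fn -0.46 ft 0.05 fz 0.34 d [-0.78 -0.42] tip 13.4 False
1 [ 0.042  -0.0052] fn -1.48 ft 0.76 fz 0.65 d [-1.09 -0.22] tip 13.4 False
2 [ 0.039  -0.0104] fn -0.51 ft -0.07 fz -0.37 d [-1.09 -0.22] tip 13.4 False
3 [ 0.036  -0.0156] fn -0.67 ft -0.37 fz -0.36 d [-1.09 -0.22] tip 13.4 False
4 [ 0.033  -0.0208] fn -0.30 ft 0.47 fz 0.37 d [-1.09 -0.22] tip 13.4 False
5 [ 0.03  -0.026] fn -0.51 ft -0.42 fz -0.80 d [-1.09 -0.22] tip 13.4 False
6 [ 0.027  -0.0312] fn -0.12 ft 0.28 fz -0.31 d [-1.09 -0.22] tip 13.4 False
7 [ 0.024  -0.0364] fn -0.73 ft -0.01 fz 0.39 d [-1.09 -0.22] tip 13.4 False
8 [ 0.021  -0.0416] fn 0.21 ft 0.51 fz -1.12 d [-1.09 -0.22] tip 13.4 False
9 [ 0.018  -0.0468] fn -1.03 ft 1.06 fz -1.06 d [-1.31 -0.09] tip 13.4 False
10 [ 0.015 -0.052] fn -0.03 ft -0.09 fz -0.47 d [-1.31 -0.09] tip 13.4 False
11 [ 0.012  -0.0572] fn -0.17 ft 0.04 fz 0.36 d [-1.31 -0.09] tip 13.4 False
12 [ 0.009  -0.0624] fn -0.03 ft 0.49 fz -1.06 d [-1.31 -0.09] tip 13.4 False
 t 31.31 p [0.5031 0.0623 0.0396] F [ 0.1  -0.29 -1.51] gap 0.0199
```

Run:
```python
from h import *
d=[-.0013,-.0001]
h=servo_line(tcp_for(.009,-.0624,.0105,d),Q,rate=.01,contact_N=2); print(h,fit_tip(),current_clock())
servo_line(tcp_for(.009,-.0624,.05,d),Q,rate=.04)
p=tcp_for(.009,-.0624,.15,d); servo_line(p,Q,rate=.15)
move_ptp(case(.004,-.012,.19),Q); st()
snap("scene","s6.png")
im=cv2.imread("pics/s6.png");cv2.imwrite("pics/s6z.png",cv2.resize(im[130:285,130:290],None,fx=3.75,fy=3.75,interpolation=cv2.INTER_CUBIC))
```

```text
True [0.50478787 0.15136711 0.01091691] 31.6083
 t 34.68 p [ 0.4967 -0.229   0.1895] F [-0.52  0.79  0.01] gap 0.0199
```

View pics/s6z.png

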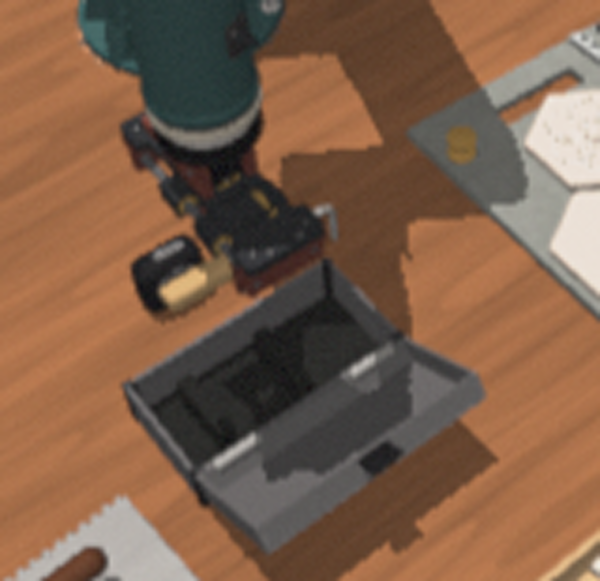

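The floor probe at the right end read 10.9 mm, so the tip was still in the joint. The raker is unchanged in the gripper and the lid is still open, so I'll lay it back.

Run:
```python
from h import *
servo_line(case(.004,-.012,.06),Q,rate=.1)
h=servo_line(case(.004,-.012,.0350),Q,rate=.02,contact_N=2); st(h)
move_gripper(.045); st("open")
servo_line(case(.004,-.012,.10),Q,rate=.08)
servo_line(case(.004,-.012,.20),Q,rate=.15)
move_ptp(case(-.02,-.012,.23),Q)
snap("scene","s7.png"); snap("top","t7.png"); st()
c=dict(np.load("s7.npz"));im=c["image"]
cv2.imwrite("pics/s7z.png",cv2.resize(im[130:285,130:290],None,fx=3.75,fy=3.75,interpolation=cv2.INTER_CUBIC))
P=cloud(c);hsv=cv2.cvtColor(im,cv2.COLOR_BGR2HSV);L=((P[...,:2]-C)@rot(CY))
for d in silhouettes("scene","raker")[:1]:
    w=d["region"]&(P[...,2]>.05)&(P[...,2]<.075)&(hsv[...,1]>90)&(hsv[...,2]>90);top=w&(P[...,2]>.06)
    print(d["conf"],w.sum(),L[top].mean(0),np.percentile(P[w][:,2],[2,50,98]))
    k=top; A=np.c_[L[k],np.ones(k.sum())]; print("slopes",np.linalg.lstsq(A,P[k][:,2],rcond=None)[0])
# lid angle from points beyond hinge
k=(L[...,0]>.07)&(L[...,0]<.16)&(abs(L[...,1])<.09)&(P[...,2]>.03)
f=np.polyfit(L[k][:,0],P[k][:,2],1);print("lid slope deg",np.degrees(np.arctan(f[0])))
```

```text
True t 37.27 p [ 0.4968 -0.2302  0.0362] F [-1.13  0.23  5.25] gap 0.0196
open t 37.87 p [ 0.496  -0.2297  0.0355] F [0.2  0.93 0.07] gap 0.045
 t 40.02 p [ 0.4726 -0.2298  0.229 ] F [ 0.11 -0.28  0.52] gap 0.0449
0.64 192 [ 0.00660222 -0.02102481] [0.05304851 0.06250206 0.06663347]
slopes [-0.00426835 -0.00743595  0.0631099 ]
lid slope deg 32.433733251930015
```

View pics/s7z.png

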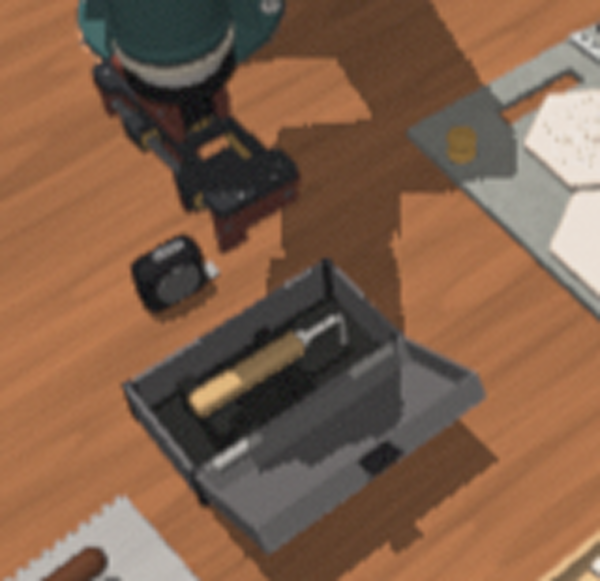

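View pics/t7.png

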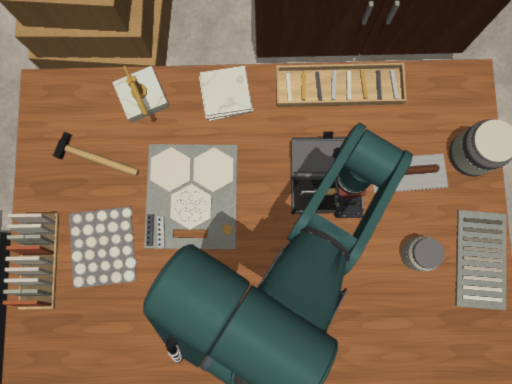

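The raker lies level in the open case with its tip down, the lid slopes about 32° (roughly 2.58 rad), and the bystanders haven't moved. Handing in.

```bash
python3 -c "
from bench import *
close_job(); print(current_clock())"
```

```text
the job is handed in; nothing more can be done
the job is handed in; nothing more can be done
```

The joint is raked end to end, the raker is back in its open case, and the job was handed in at about 40 s; no verdict is reported.

- **Lid:** I pinched the lift tab, swung the lid past upright and let it fall open. It stayed open, and the last depth data put it at about 2.58 rad.
- **Raking:** I commanded 3 cm/s from left to right, with sideways forces under 1.5 N. Touching the joint floor at each end read 11.1 mm and 10.9 mm against the nominal 12 mm. The tip therefore rode about 14 mm above the table, 8 mm below the tile faces.
- **Putting it back:** I released the raker only once it touched the ribs. It lies level, tip down, with the handle centre near case x 7, y -21 mm, and the gripper is clear.
- **Bystanders:** None looks moved in the last pictures. I checked this by eye, not by measuring.
- **Disagreements:** The two cameras differed by about 2 mm on the board's position, so I used the mean. The tip network found nothing in one view and pointed to the wrong spot in the other. I used the grasp geometry and the touches instead.

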